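# Unlock the guard hatch with the cabinet key

## Robot

A 7-joint arm with a two-finger parallel gripper is mounted at the origin on the work surface. World frame = base frame: x ahead of the robot, y to its left, z up, the work surface at z = 0. Lengths are in m, angles in rad, forces in N, time in s.
With the tool pointing down it reaches from about 0.4 to 0.875 m from the base axis. Payload 19.3 kg.
Tool frame: the origin (TCP) lies on the centre line of the jaws, within the pads' length; the fingertips stand 8 mm ahead of it and the grasp point (between the pads) lies 11 mm behind it (bot.tip_extent is the distance from the TCP to the fingertips, in m); x points along the fingers, y is the direction in which the jaws open and shut, and the axes are right-handed (so a half turn about x gives the same grasp; the last joint's range is limited). The gripper opens to 85 mm and grips with 20 to 120 N. Pads are 22 mm wide; open, the fingers measure 114 mm over their backs; the gripper's body (76 mm by 85 mm) begins 54 mm behind the grasp point. The pads swing forward as they close: fully open they stand 13 mm farther back than shut.
Start: joints at [1.257, 0.521, -0.036, 1.599, 0.021, 1.021, -0.113], TCP at [0.151, -0.607, 0.239] pointing down, gripper open.
Joint ranges: [-2.91, 2.91], [-0.3, 2.13], [-1.5, 1.42], [0.17, 2.43], [-1.26, 4.41], [0.16, 1.93], [-2.52, 2.52]. Speed limits (rad/s): [1.89, 1.89, 2.39, 2.39, 3.01, 3.01, 3.01].

## Interface

Orientations are given as [roll, pitch, yaw] about the fixed x, y, z axes, in that order (R = Rz(yaw) Ry(pitch) Rx(roll)).
In Python, from workcell import sensors, imaging, order, bot gives the robot as it stands.
- The arm moves only by the tool arm_command, never from a script. Its argument "commands" is a list of rows, each an object of numbers: "dx", "dy", "dz": the shift along the tool's x, y, z in cm; "twist": the turn about the tool's x in rad. A call has 1 to 12 rows; each row is the pose to reach, as a shift and turn from the pose measured when the call began, along the tool's axes at that moment; what a row does not reach only later rows make up. A row lasts 1/12 s, in which the tool goes at most 41.7 mm and 7.16 degrees, less where a joint would pass 70% of its speed; a pose out of reach is approached as far as the arm can. A call with a gripper value outside its range is refused whole. "grip" is the closure, from -1 (fully open) to 1 (shut), set as the call begins (left out, the last holds). The fingers move at their own pace and stop on an object; "squeeze" is the grip in N (left out, the last holds). Time passes only in rows, so rows that repeat a pose let the fingers close. It gives the time, the measured TCP pose, the force and the opening at its end, in the units of the state.
- sensors.observe(): the state, without advancing time (a new reading comes with each control period).
- imaging.grab_frame(name): name is "side" or "top" or "wrist"; returns the picture (400x640x3 uint8, red, green, blue); there is no depth.
- imaging.camera_info(name): a dict with "fx", "fy", "cx", "cy" (pixels), "origin" and "attitude" of the camera in the world. Camera axes: x right, y down, z forward; pixel columns grow to the right and rows downward; lengths in m; the calibration is good to about 2 mm. A picture is of the moment at which its call begins: read the wrist's pose just before it. camera_info takes no time and is no camera call; for the wrist camera it gives the pose at the moment of the call.
- order.job_done(): hands the job in, once; it reports no verdict.
The state is a dict: "clock": time; "qpos": joint angles; "qd": joint speeds; "joint_efforts": joint torques, N m; "position": TCP position; "tool_rot": TCP orientation; "force": force on the tool from outside, world axes, zero at the start; "moment": the same for the moment, N m; "grip_width": finger opening in m.
Only numpy, scipy, OpenCV 4.12 (cv2) and the standard library are available. Lean on these libraries where they do the work, as an engineer would, in place of code of your own. Each camera call takes 0.05 s, during which the arm holds its last target.

## Task

Take the red-handled key from its dock, put it into the lock on top of the orange guard, feel for the slot and push the key fully home; only then turn it clockwise until the guard's hatch springs ajar. Let go and leave the key standing fully home in the lock. Never force the key: push and turn it lightly, and do not disturb the spare roller, the spanner and the oil can.

Things in the scene. Friction and masses are not known exactly. Their poses are not given: they have to be found in the camera images.
- key: Cabinet key, 76 mm tall, 90 g, upright in its dock at the start. Origin: centre of the tip's underside; z up the shank. Flat steel bit 19 mm wide (x), 5 mm thick (y), 12 mm long; above it a round shank, 11 mm across, whose flat lower end is a shoulder 12 mm above the tip. The same turned half round about z.
- key_grip (a point): Middle of the key's red flat handle, 61 mm above the tip: the place to pinch it, across its 10 mm thickness (key y). The handle is 40 mm wide (key x) and 30 mm tall, with rounded edges. Keep the push under 15 N and the turning moment under 0.25 N m: over 40 N of contact force between key and lock counts as forcing it.
- key_dock: Aluminium dock bolted to the deck, 50 x 44 mm, 30 mm high, on a 90 x 30 mm foot. A slot in its top holds the bit along the dock's x axis; the key stands there on its shoulder, its tip 18 mm above the deck, and draws straight up. Origin: centre of the underside.
- guard: Orange sheet-metal hood bolted to the deck, 280 (x) x 240 (y) x 140 mm high. Origin: centre of the underside. The lock is in the fixed strip at the front (-x) of its top; the hatch fills the rest of the top, from 24 mm behind the lock's axis.
- lock_mouth (a point): Centre of the lock's round mouth, at the rim of its steel collar: 38 mm outside, 24 mm bore, rim 10 mm above the guard's top and 150 mm above the deck. Axes are the guard's, z up. The key goes in straight down; fully home its shoulder sits on the core's face and its tip is 18 mm below this point.
- core_face (a point): Centre of the face of the turning core, 6 mm down the mouth (guard's axes). Its slot, 20.6 x 6.3 mm, 14 mm deep, takes the bit. Locked, the slot rests anywhere within 0.55 rad either way of the guard's x axis, held by friction; the angle is not measured: rest the bit on the face with a few newtons, try angles and, if need be, a millimetre sideways. It drops in within 0.08 rad of true.
- hatch (a joint): Hinge of the sprung hatch, at its rear edge: 0 shut and bolted, 0.10 rad sprung ajar (front edge 17 mm up), by itself once the bolt lets go. The key turns clockwise from above against 0.1 to 0.2 N m; the hidden cam bolt lets go with the slot about 0.8 rad clockwise of the guard's x axis; a hard stop follows at 1.35 rad.
- spare_roller: Bystander: loose grey roller lying flat, 60 mm in diameter, 30 mm high. Origin: centre of the underside.
- wrench: Bystander: loose steel spanner lying on the deck along its x axis. Origin: centre of the underside.
- lube_can: Bystander: loose blue oil can, 48 mm in diameter, 100 mm high. Origin: centre of the underside.
Not all that is in view belongs to the job. Of the things that look like the key, the smaller one is meant.

How it is judged:
By the outcome, as a careful person would: the job done as asked, in the order asked, and still so for the second after the job is handed in, with the robot touching nothing.
It also fails if it takes over 64 s, if anything falls off the work surface, if the arm or the gripper's body presses on something with over 40 N, if the wrist force passes 120 N, or if a joint passes its speed limit or range.

## Working session

There is one attempt and no reset: what is moved stays moved. The work goes in short steps, Python scripts to look and compute and a tool call to move; the robot and the scene stay as the last step left them, time stands still between calls to the robot, and variables do not carry over. Pictures are saved under pics/ and viewed, and the job is handed in when it is done.

Besides the shell and the picture viewer there is one more tool, called after "Call:" as name(argument=value, ...), one argument or row to a line, values as JSON. arm_command: Moves the arm, as the interface text tells. Its arguments: {"type":"object","properties":{"commands":{"type":"array"},"grip":{"type":"number"},"squeeze":{"type":"number"}},"required":["commands"]}

```bash
ls; mkdir -p pics
python3 - <<'E'
from workcell import sensors, imaging, order, bot
import cv2
print(sensors.observe())
for n in ["side","top","wrist"]:
    i=imaging.camera_info(n);print(n,i)
    cv2.imwrite(f"pics/{n}0.png",imaging.grab_frame(n)[:,:,::-1])
E
```

```text
pics
{'clock': 0.0, 'qpos': array([ 1.2568435 ,  0.52199013, -0.03632633,  1.59999017,  0.02117805,
        1.02110543, -0.11282471]), 'qd': array([ 0.00027048,  0.00022638, -0.00097786, -0.00154831, -0.00111495,
       -0.00029493,  0.00025139]), 'joint_efforts': array([ 6.66721626e-04, -9.27102256e+01,  1.98153824e+00, -3.69922435e+01,
        1.81573274e-02,  8.30375677e-03, -4.75004313e-06]), 'position': array([ 0.15073387, -0.60621885,  0.238747  ]), 'tool_rot': array([-1.5156643 ,  1.56968732,  1.86963377]), 'force': array([-0.53897959,  0.08448795, -0.06784093]), 'moment': array([-0.03170174, -0.01388973,  0.02253279]), 'grip_width': 0.08536795093587575}
side {'fx': 367.18495718319497, 'fy': 367.18495718319497, 'cx': 314.7801141602203, 'cy': 199.7552178726428, 'origin': array([ 0.26236339, -0.73318614,  0.72931753]), 'attitude': array([-2.20852312,  0.00591777, -0.44193649])}
top {'fx': 495.3500057395167, 'fy': 495.3500057395167, 'cx': 321.4581411609802, 'cy': 204.84702371159594, 'origin': array([0.38707392, 0.01381396, 1.69561101]), 'attitude': array([-3.02593372, -0.0171863 , -1.57317922])}
wrist {'fx': 338.21126719723503, 'fy': 338.21126719723503, 'cx': 324.349021319515, 'cy': 197.36913258121183, 'origin': array([ 0.2158801 , -0.58929516,  0.37406511]), 'attitude': array([ 2.87542578e+00,  2.39260513e-03, -1.32734666e+00])}
```

View pics/top0.png

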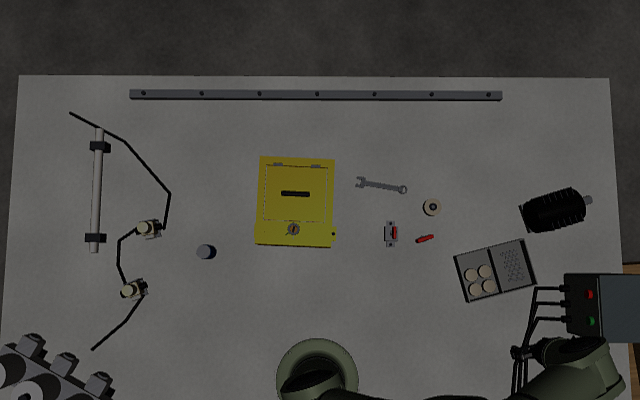

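View pics/side0.png

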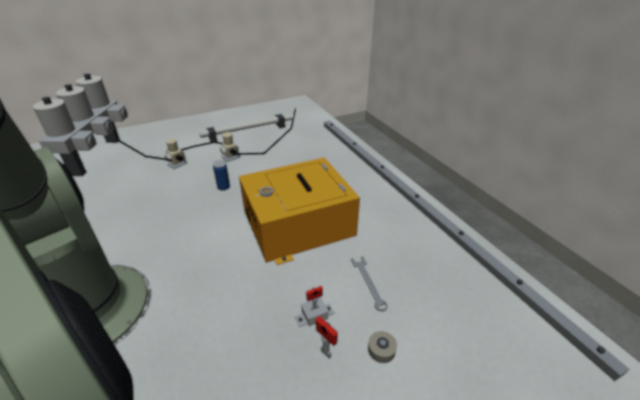

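View pics/wrist0.png

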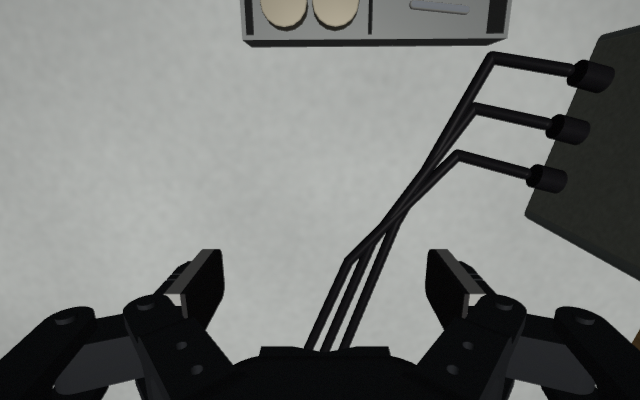

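```bash
cat > h.py <<'E'
import numpy as np, cv2
from scipy.spatial.transform import Rotation as Rn
from workcell import sensors, imaging, order, bot
def R(a): return Rn.from_euler('xyz',a).as_matrix()
def ray(info,u,v):
    d=R(info['attitude'])@np.array([(u-info['cx'])/info['fx'],(v-info['cy'])/info['fy'],1]); return np.array(info['origin']),d/np.linalg.norm(d)
def onz(info,u,v,z):
    o,d=ray(info,u,v); return o+d*(z-o[2])/d[2]
def proj(info,p):
    c=R(info['attitude']).T@(np.array(p)-info['origin']); return np.array([info['fx']*c[0]/c[2]+info['cx'],info['fy']*c[1]/c[2]+info['cy']])
def tri(i1,p1,i2,p2):
    o1,d1=ray(i1,*p1);o2,d2=ray(i2,*p2)
    s=np.linalg.lstsq(np.c_[d1,-d2],o2-o1,rcond=None)[0]
    a=o1+s[0]*d1;b=o2+s[1]*d2
    return (a+b)/2,np.linalg.norm(a-b)
def redblobs(im,minA=8):
    h=cv2.cvtColor(im,cv2.COLOR_RGB2HSV)
    m=(((h[...,0]<8)|(h[...,0]>172))&(h[...,1]>150)&(h[...,2]>60)).astype(np.uint8)
    n,l,s,c=cv2.connectedComponentsWithStats(m)
    return m,[(s[i],c[i]) for i in range(1,n) if s[i][4]>=minA]
def state():
    s=sensors.observe(); print('t',round(s['clock'],2),'pos',np.round(s['position'],4),'rot',np.round(s['tool_rot'],3),'F',np.round(s['force'],2),'M',np.round(s['moment'],3),'w',round(s['grip_width'],4)); return s
def totool(p,s=None):
    s=s or sensors.observe()
    return R(s['tool_rot']).T@(np.array(p)-s['position'])*100
E
python3 - <<'E'
from h import *
t=cv2.imread('pics/top0.png');s=cv2.imread('pics/side0.png')
a=cv2.resize(t[190:270,360:460],None,fx=5,fy=5,interpolation=cv2.INTER_CUBIC)
b=cv2.resize(s[270:370,270:410],None,fx=4,fy=4,interpolation=cv2.INTER_CUBIC)
cv2.imwrite('pics/ca.png',a);cv2.imwrite('pics/cb.png',b)
c=np.hstack([cv2.resize(t[145:255,245:345],None,fx=4,fy=4,interpolation=cv2.INTER_CUBIC),])
cv2.imwrite('pics/cc.png',c)
it,is_=imaging.camera_info('top'),imaging.camera_info('side')
for n,im,i in (('top',t,it),('side',s,is_)):
    m,bl=redblobs(im[:,:,::-1].copy())
    for st,c in bl: print(n,st,c.round(1),onz(i,*c,0.079).round(4))
print(onz(it,293,229,.15), onz(is_,266,191,.15), onz(it,430,207,.03),onz(it,205,252,.1))
E
```

```text
top [394 226   2  13  25] [394.5 232.2] [ 0.4845 -0.2533  0.079 ]
top [418 235  16   8  58] [425.1 237.9] [ 0.4658 -0.3534  0.079 ]
top [588 290   5   8  30] [590.  293.7] [ 0.284  -0.8864  0.079 ]
side [307 287  15  13 115] [314.  292.9] [ 0.4845 -0.2508  0.079 ]
side [316 317  21  27 269] [326.2 330. ] [ 0.4667 -0.346   0.079 ]
[0.49075003 0.07582953 0.15      ] [0.49043364 0.06958693 0.15      ] [ 0.57303535 -0.38400533  0.03      ] [0.42088693 0.35844683 0.1       ]
```

View pics/ca.png

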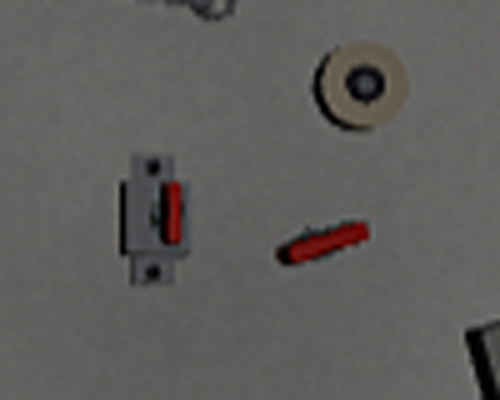

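View pics/cb.png

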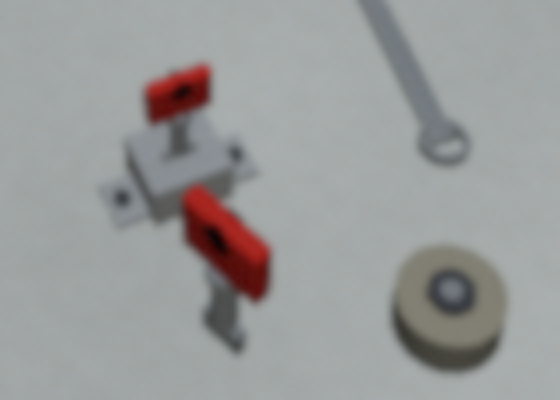

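View pics/cc.png

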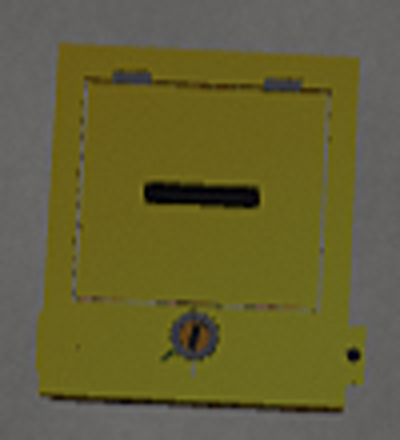

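Candidates in the top view are the red handle at (394,232), standing in the grey dock, and the red handle at (425,238), standing free on the deck. The side view shows them at 15x13 px against 21x27 px. The docked one is smaller and stands in its dock, so that is the key. The crops confirm this.

Run:
```python
from h import *
s=state();Rt=R(s['tool_rot']);print(Rt.round(3))
i=imaging.camera_info('wrist');print('cam in tool',Rt.T@(i['origin']-s['position'])*100);print((Rt.T@R(i['attitude'])).round(3))
it,is_=imaging.camera_info('top'),imaging.camera_info('side')
print(tri(it,(394.5,232.2),is_,(314,292.9)),tri(it,(293,229),is_,(266,191)))
print(totool([0.44,-0.25,0.26]))
```

```text
t 0.15 pos [ 0.1508 -0.6063  0.2389] rot [-1.541  1.57   1.844] F [-0.48 -1.05  0.48] M [0.029 0.015 0.024] w 0.0853
[[-0.     0.241 -0.97 ]
 [ 0.001 -0.97  -0.241]
 [-1.    -0.001  0.   ]]
cam in tool [-13.52644473  -0.08654783  -6.7241103 ]
[[ 0.001 -0.263  0.965]
 [ 1.     0.    -0.001]
 [ 0.     0.965  0.263]]
(array([ 0.48402485, -0.25278836,  0.08141402]), np.float64(0.0009361953153121459)) (array([0.49161636, 0.07587321, 0.14553003]), np.float64(0.001163210778898542))
[ -2.08985133 -27.59585743 -36.66375973]
```

Call:
arm_command(
  commands=[
    {"dx":-2,"dy":-3,"dz":-4,"twist":-0.12},
    {"dx":-2,"dy":-6,"dz":-8,"twist":-0.24},
    {"dx":-2,"dy":-9,"dz":-12,"twist":-0.36},
    {"dx":-2,"dy":-11,"dz":-16,"twist":-0.48},
    {"dx":-2,"dy":-14,"dz":-20,"twist":-0.6},
    {"dx":-2,"dy":-17,"dz":-24,"twist":-0.72},
    {"dx":-2,"dy":-19,"dz":-28,"twist":-0.84},
    {"dx":-2,"dy":-22,"dz":-32,"twist":-0.96},
    {"dx":-2,"dy":-24,"dz":-35,"twist":-1.08},
    {"dx":-2,"dy":-26,"dz":-38,"twist":-1.2},
    {"dx":-2,"dy":-26.9,"dz":-39.5,"twist":-1.32},
    {"dx":-2,"dy":-26.9,"dz":-39.5,"twist":-1.44},
  ],
  grip=-0.2,
)

```text
clock: 1.15
position: [0.4718, -0.2459, 0.2593]
tool_rot: [2.491, 1.569, 1.043]
force: [0.1, -1.1, 0.4]
grip_width: 0.0512
```

Call:
arm_command(
  commands=[
    {"twist":-0.12},
    {"twist":-0.24},
    {"twist":-0.36},
    {"twist":-0.48},
    {"twist":-0.6},
    {"twist":-0.72},
    {"twist":-0.84},
    {"twist":-0.96},
    {"twist":-1.08},
    {"twist":-1.2},
    {"twist":-1.32},
    {"twist":-1.44},
  ],
)

```text
validation failed for argument at $.co...
```

Run:
```python
from h import *
s=state();print(s['qpos'].round(3))
i=imaging.camera_info('wrist');im=imaging.grab_frame('wrist')
cv2.imwrite('pics/w1.png',im[:,:,::-1]);np.save('w1.npy',im)
m,bl=redblobs(im)
cn,_=cv2.findContours(m,cv2.RETR_EXTERNAL,cv2.CHAIN_APPROX_NONE)
for c in cn:
    if cv2.contourArea(c)>30: print(cv2.minAreaRect(c), cv2.boundingRect(c))
for st,c in bl: print(st,c.round(1),onz(i,*c,.079).round(4))
```

```text
t 1.15 pos [ 0.4718 -0.2459  0.2593] rot [2.491 1.569 1.043] F [ 0.09 -1.08  0.43] M [-0.     0.005 -0.012] w 0.0512
[ 0.755  0.387 -0.505  1.803  0.215  1.006  0.288]
((302.07440185546875, 278.7795715332031), (63.55449676513672, 16.00888442993164), 78.90628051757812) (292, 247, 23, 64)
((336.5000305175781, 185.5), (42.42641067504883, 14.9906644821167), 8.13010311126709) (315, 176, 43, 20)
[315 176  43  20 558] [336.2 186. ] [ 0.4847 -0.2509  0.079 ]
[292 247  23  64 799] [302.3 279.8] [ 0.463  -0.3539  0.079 ]
```

View pics/w1.png

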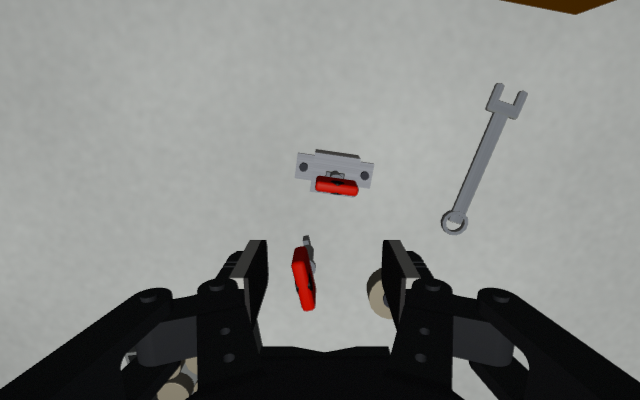

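The wrist view shows the docked key at (336,186), the bigger decoy at (302,280), the roller near (380,295) and the spanner on the right. My twist-only call was refused, so I'm resending it with all fields.

Call:
arm_command(
  commands=[
    {"dx":0,"dy":0,"dz":0,"twist":-0.12},
    {"dx":0,"dy":0,"dz":0,"twist":-0.24},
    {"dx":0,"dy":0,"dz":0,"twist":-0.36},
    {"dx":0,"dy":0,"dz":0,"twist":-0.48},
    {"dx":0,"dy":0,"dz":0,"twist":-0.6},
    {"dx":0,"dy":0,"dz":0,"twist":-0.72},
    {"dx":0,"dy":0,"dz":0,"twist":-0.84},
    {"dx":0,"dy":0,"dz":0,"twist":-0.96},
    {"dx":0,"dy":0,"dz":0,"twist":-1.08},
    {"dx":0,"dy":0,"dz":0,"twist":-1.2},
    {"dx":0,"dy":0,"dz":0,"twist":-1.32},
    {"dx":0,"dy":0,"dz":0,"twist":-1.44},
  ],
)

```text
clock: 2.2
position: [0.4735, -0.2437, 0.2591]
tool_rot: [1.081, 1.567, 1.091]
force: [1.1, -0.5, 0.3]
grip_width: 0.0512
```

```bash
cat > look.py <<'E'
import sys
from h import *
n=sys.argv[1]; z=float(sys.argv[2])
s=state();print(s['qpos'].round(3))
i=imaging.camera_info('wrist');im=imaging.grab_frame('wrist')
cv2.imwrite(f'pics/{n}.png',im[:,:,::-1])
m,bl=redblobs(im)
cn,_=cv2.findContours(m,cv2.RETR_EXTERNAL,cv2.CHAIN_APPROX_NONE)
for c in cn:
    if cv2.contourArea(c)>30:
        r=cv2.minAreaRect(c); p=cv2.boxPoints(r); print(np.round(r[0],1),np.round(r[1],1),round(r[2],1),cv2.boundingRect(c),'at z',z,onz(i,*r[0],z).round(4)); print(np.array([onz(i,*q,z) for q in p])[:,:2].round(4).tolist())
E
python3 look.py w2 0.094
```

```text
t 2.2 pos [ 0.4735 -0.2437  0.2591] rot [1.081 1.567 1.091] F [ 1.07 -0.47  0.34] M [-0.01  -0.005  0.041] w 0.0512
[ 0.981  0.457 -0.833  1.791  0.38   1.062  1.592]
[315.  188.5] [45. 10.] 90.0 (310, 166, 11, 46) at z 0.094 [ 0.4814 -0.2502  0.094 ]
[[0.4606, -0.2548], [0.4605, -0.2458], [0.5029, -0.2455], [0.503, -0.2548]]
[208.  168.2] [16.8 69.3] 70.6 (174, 151, 66, 35) at z 0.094 [ 0.4635 -0.3464  0.094 ]
[[0.4671, -0.3786], [0.4458, -0.3186], [0.4599, -0.3144], [0.4817, -0.3751]]
```

View pics/w2.png

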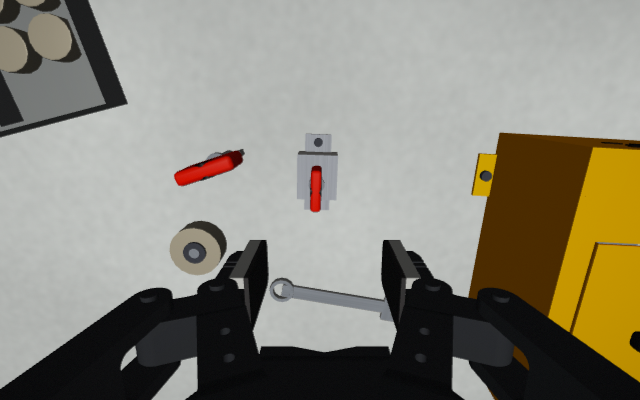

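Call:
arm_command(
  commands=[
    {"dx":3,"dy":-0.7,"dz":1.05,"twist":0},
    {"dx":6,"dy":-0.7,"dz":1.05,"twist":0},
    {"dx":9,"dy":-0.7,"dz":1.05,"twist":0},
    {"dx":12,"dy":-0.7,"dz":1.05,"twist":0},
    {"dx":12.9,"dy":-0.7,"dz":1.05,"twist":0},
    {"dx":12.9,"dy":-0.7,"dz":1.05,"twist":0},
  ],
)

```text
clock: 2.75
position: [0.4833, -0.2497, 0.1283]
tool_rot: [1.891, 1.566, 1.91]
force: [0.1, 0.4, 1.3]
grip_width: 0.0516
```

```bash
python3 look.py w3 0.094
```

```text
t 2.75 pos [ 0.4833 -0.2497  0.1283] rot [1.891 1.566 1.91 ] F [0.06 0.41 1.33] M [ 0.026 -0.005  0.049] w 0.0516
[ 0.886  0.64  -0.724  1.881  0.556  0.837  1.462]
[320.9 227. ] [18.  78.2] 1.6 (311, 188, 20, 79) at z 0.094 [ 0.4798 -0.2501  0.094 ]
[[0.5026, -0.2554], [0.4583, -0.2546], [0.4584, -0.2453], [0.5027, -0.2454]]
[134.  195.3] [ 29.1 128.7] 71.6 (71, 163, 121, 62) at z 0.094 [ 0.4639 -0.3471  0.094 ]
[[0.468, -0.3815], [0.4456, -0.3165], [0.4599, -0.313], [0.4832, -0.3794]]
```

View pics/w3.png

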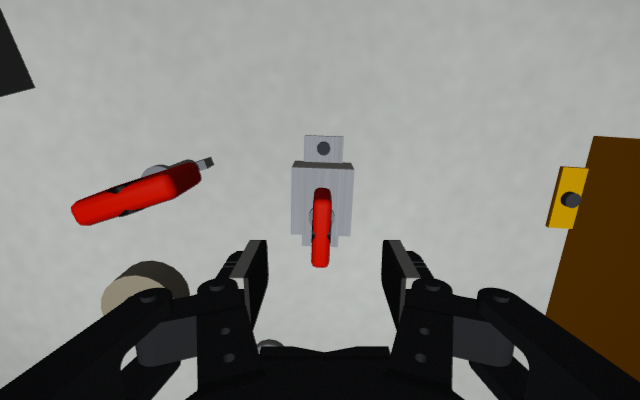

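Call:
arm_command(
  commands=[
    {"dx":2.5,"dy":0,"dz":0,"twist":0},
    {"dx":4.5,"dy":0,"dz":0,"twist":0},
    {"dx":6,"dy":0,"dz":0,"twist":0},
    {"dx":6,"dy":0,"dz":0,"twist":0},
    {"dx":6,"dy":0,"dz":0,"twist":0},
  ],
)

```text
clock: 3.22
position: [0.485, -0.2499, 0.0716]
tool_rot: [1.119, 1.567, 1.137]
force: [-0.4, 0.1, 0.4]
grip_width: 0.0514
```

Call:
arm_command(
  commands=[
    {"dx":0,"dy":0,"dz":0,"twist":0},
    {"dx":0,"dy":0,"dz":0,"twist":0},
    {"dx":0,"dy":0,"dz":0,"twist":0},
    {"dx":0,"dy":0,"dz":0,"twist":0},
    {"dx":0,"dy":0,"dz":0,"twist":0},
    {"dx":0,"dy":0,"dz":0,"twist":0},
    {"dx":0,"dy":0,"dz":0,"twist":0},
    {"dx":0,"dy":0,"dz":0,"twist":0},
  ],
  grip=1,
  squeeze=45,
)

```text
clock: 3.88
position: [0.4855, -0.2504, 0.0725]
tool_rot: [0.635, 1.567, 0.653]
force: [-1.6, -0.7, 10.5]
grip_width: 0.0092
```

```bash
python3 look.py w4 0.094
```

```text
t 3.88 pos [ 0.4855 -0.2504  0.0725] rot [0.635 1.567 0.653] F [-1.63 -0.72 10.45] M [-0.377  0.225 -0.035] w 0.0092
[ 0.838  0.719 -0.66   1.908  0.642  0.735  1.392]
[324.5 269. ] [114.  25.] 90.0 (312, 212, 26, 115) at z 0.094 [ 0.4778 -0.2494  0.094 ]
[[0.4558, -0.2542], [0.4556, -0.2454], [0.5022, -0.2441], [0.5024, -0.2538]]
[ 73.3 222.8] [ 44.  167.6] 71.6 (0, 179, 149, 90) at z 0.094 [ 0.4611 -0.3389  0.094 ]
[[0.4638, -0.3699], [0.4435, -0.3111], [0.4585, -0.308], [0.4801, -0.3689]]
```

View pics/w4.png

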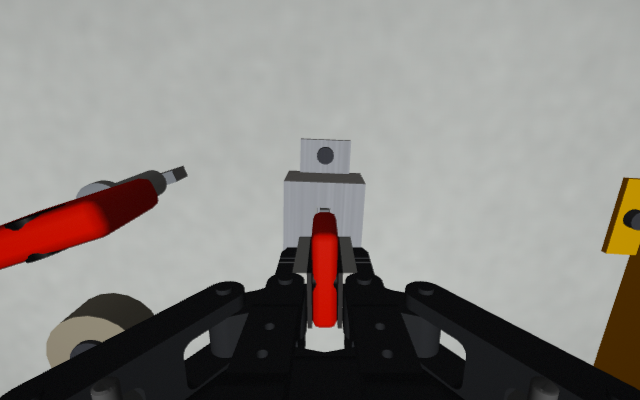

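The key is gripped at a width of 9.2 mm, with the handle between the pads at (324,270). Next I draw it straight up.

Call:
arm_command(
  commands=[
    {"dx":-0.5,"dy":0,"dz":0,"twist":0},
    {"dx":-1.5,"dy":0,"dz":0,"twist":0},
    {"dx":-3,"dy":0,"dz":0,"twist":0},
    {"dx":-5,"dy":0,"dz":0,"twist":0},
    {"dx":-8,"dy":0,"dz":0,"twist":0},
    {"dx":-12,"dy":0,"dz":0,"twist":0},
    {"dx":-16,"dy":0,"dz":0,"twist":0},
    {"dx":-19,"dy":0,"dz":0,"twist":0},
    {"dx":-19,"dy":0,"dz":0,"twist":0},
  ],
)

```text
clock: 4.68
position: [0.4869, -0.2508, 0.2691]
tool_rot: [-0.17, 1.561, -0.152]
force: [0.6, 0.5, -1.0]
grip_width: 0.0096
```

Run:
```python
from h import *
s=state();print(s['qpos'].round(3))
for n in ('side','wrist','top'): cv2.imwrite(f'pics/{n}5.png',imaging.grab_frame(n)[:,:,::-1])
a=cv2.imread('pics/side5.png')
i=imaging.camera_info('side');u,v=proj(i,s['position']).astype(int);print(u,v)
cv2.imwrite('pics/c5.png',cv2.resize(a[max(0,v-60):v+60,u-80:u+80],None,fx=5,fy=5,interpolation=cv2.INTER_CUBIC)[:600])
# lock from top view
t=cv2.imread('pics/top5.png');cv2.imwrite('pics/c5t.png',cv2.resize(t[205:255,265:325],None,fx=10,fy=10,interpolation=cv2.INTER_CUBIC))
```

```text
t 4.68 pos [ 0.4869 -0.2508  0.2691] rot [-0.17   1.561 -0.152] F [ 0.6   0.52 -0.99] M [ 0.047 -0.056 -0.03 ] w 0.0096
[ 0.976  0.468 -0.835  1.748  0.387  1.088  1.603]
314 227
```

View pics/c5.png

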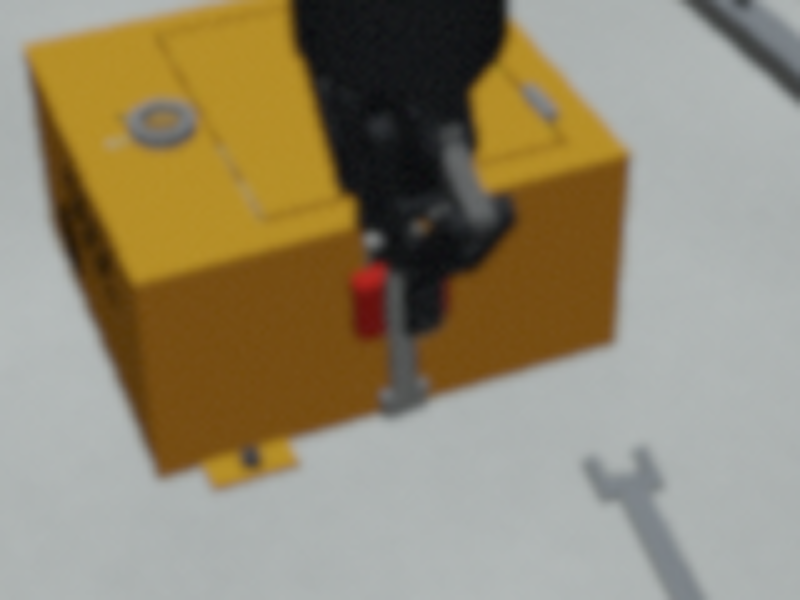

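View pics/c5t.png

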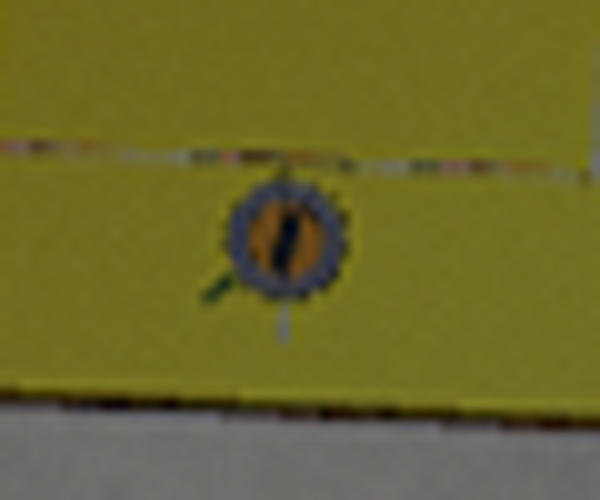

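View pics/wrist5.png

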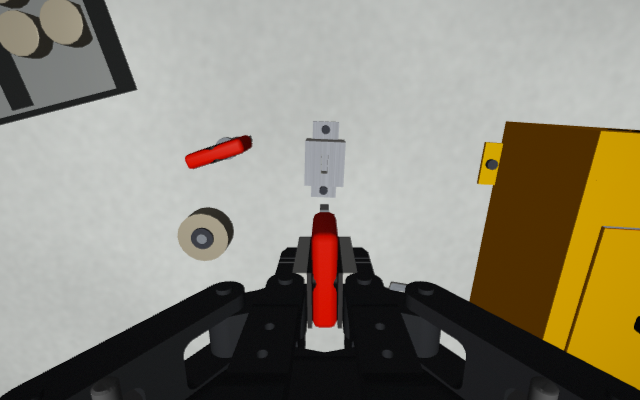

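Call:
arm_command(
  commands=[
    {"dx":0,"dy":1.5,"dz":0.5,"twist":0},
    {"dx":0,"dy":4.5,"dz":1,"twist":0},
    {"dx":0,"dy":8,"dz":1.5,"twist":0},
    {"dx":0,"dy":12,"dz":2,"twist":0},
    {"dx":0,"dy":16,"dz":2.5,"twist":0},
    {"dx":0,"dy":20,"dz":3,"twist":0},
    {"dx":0,"dy":24,"dz":3.5,"twist":0},
    {"dx":0,"dy":28,"dz":4,"twist":0},
    {"dx":0,"dy":31,"dz":4.5,"twist":0},
    {"dx":0,"dy":32.6,"dz":4.9,"twist":0},
    {"dx":0,"dy":32.6,"dz":4.9,"twist":0},
    {"dx":0,"dy":32.6,"dz":4.9,"twist":0},
  ],
)

```text
clock: 5.83
position: [0.5272, 0.0767, 0.2623]
tool_rot: [1.344, 1.569, 1.363]
force: [-1.2, -0.7, -1.2]
grip_width: 0.0092
```

```bash
python3 look.py w6 0.094
python3 - <<'E'
import cv2
a=cv2.imread('pics/w6.png');cv2.imwrite('pics/c6.png',cv2.resize(a[20:220,220:430],None,fx=3,fy=3,interpolation=cv2.INTER_CUBIC))
E
```

```text
t 5.83 pos [0.5272 0.0767 0.2623] rot [1.344 1.569 1.363] F [-1.17 -0.74 -1.22] M [-0.006 -0.006 -0.028] w 0.0092
[ 0.394  0.469 -0.884  1.785  0.405  1.08   0.958]
[324. 269.] [114.  26.] 90.0 (311, 212, 27, 115) at z 0.094 [0.6175 0.0799 0.094 ]
[[0.5586, 0.0665], [0.5582, 0.091], [0.6824, 0.0946], [0.6829, 0.0676]]
```

View pics/w6.png

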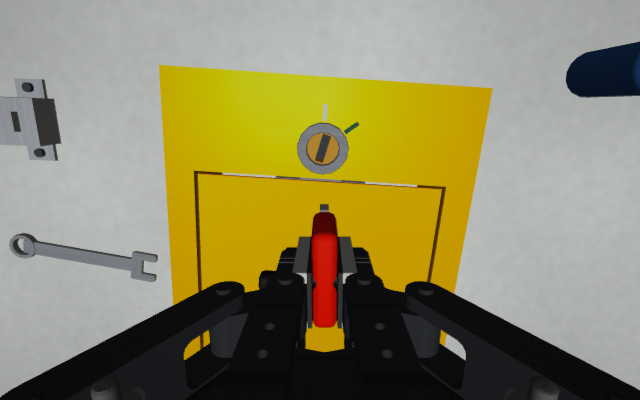

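View pics/c6.png

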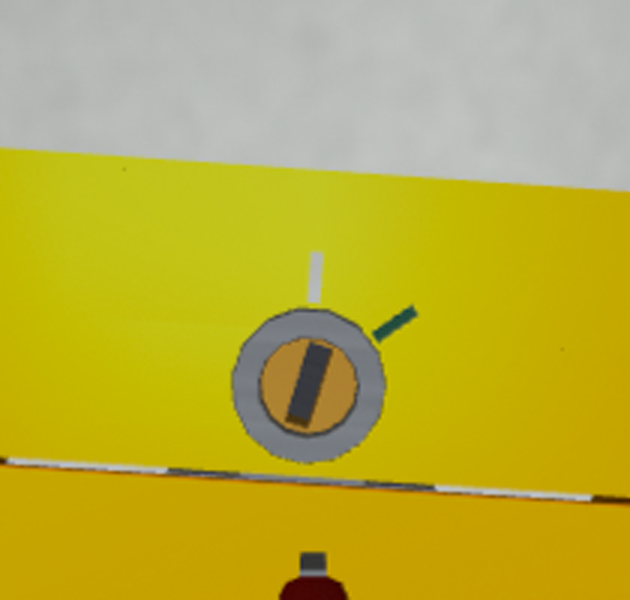

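Run:
```python
from h import *
s=state();Rt=R(s['tool_rot'])
i=imaging.camera_info('wrist')
im=cv2.imread('pics/w6.png');h=cv2.cvtColor(im,cv2.COLOR_BGR2HSV);g=cv2.cvtColor(im,cv2.COLOR_BGR2GRAY)
roi=np.zeros_like(g);cv2.circle(roi,(323,149),33,1,-1)
# collar: gray (low saturation) in roi
m=((h[...,1]<80)&(roi>0)).astype(np.uint8); m[:122]=0
cn,_=cv2.findContours(m,cv2.RETR_EXTERNAL,cv2.CHAIN_APPROX_NONE);c=max(cn,key=cv2.contourArea)
e=cv2.fitEllipse(c);print('collar',e,onz(i,*e[0],.150),'dia',e[1][0]/i['fx'])
# core: orange
roi2=np.zeros_like(g);cv2.circle(roi2,(323,149),19,1,-1)
sl=((g<85)&(h[...,1]<120)&(roi2>0)).astype(np.uint8)
core=((h[...,1]>100)&(roi2>0)).astype(np.uint8)
cn,_=cv2.findContours(cv2.morphologyEx(core,cv2.MORPH_CLOSE,np.ones((15,15))),cv2.RETR_EXTERNAL,cv2.CHAIN_APPROX_NONE);c=max(cn,key=cv2.contourArea)
e2=cv2.fitEllipse(c);print('core',e2,onz(i,*e2[0],.144))
n,l,st,ce=cv2.connectedComponentsWithStats(sl);k=1+np.argmax(st[1:,4]);print(st[k])
cn,_=cv2.findContours((l==k).astype(np.uint8),cv2.RETR_EXTERNAL,cv2.CHAIN_APPROX_NONE)
pts=cn[0][:,0].astype(float)
W=np.array([onz(i,*p,.144)[:2] for p in pts])
r=cv2.minAreaRect((W*1000).astype(np.float32));print('slot mm',r)
B=cv2.boxPoints(r);d=[B[1]-B[0],B[2]-B[1]];d=max(d,key=np.linalg.norm);print('slot yaw',np.arctan(d[1]/d[0]))
ys,xs=np.where(l==k);P=np.array([onz(i,x,y,.144)[:2] for x,y in zip(xs,ys)])
w,v=np.linalg.eigh(np.cov((P-P.mean(0)).T));print('PCA yaw',np.arctan(v[1,1]/v[0,1]))
# guard front edge
for a,b in [((160,66),(491,88)),((195,172),(445,187))]:
    A,Bb=onz(i,*a,.14),onz(i,*b,.14);dd=Bb-A;print('edge',A.round(4),Bb.round(4),'yaw',np.arctan2(dd[1],dd[0])-np.pi/2)
# tip of key
print('tool yaw',np.arctan2(Rt[1,1],Rt[0,1])-np.pi/2,'tilt',Rt[:2,0])
for row in (203,204,205,206): 
    o,dr=ray(i,324,row); 
    ot=Rt.T@(o-s['position']);dt=Rt.T@dr; print(row,(ot+dt*(.0545-ot[0])/dt[0])*100)
cv2.imwrite('pics/c6k.png',cv2.resize(im[195:235,300:350],None,fx=10,fy=10,interpolation=cv2.INTER_NEAREST))
```

```text
t 5.88 pos [0.5273 0.0756 0.2624] rot [1.122 1.569 1.139] F [ 0.37  0.21 -1.14] M [ 0.033 -0.016 -0.027] w 0.0093
collar ((322.30853271484375, 148.07589721679688), (49.42166519165039, 50.168212890625), 162.78448486328125) [0.49162979 0.07494589 0.15      ] dia 0.14612660778929373
core ((322.3216857910156, 148.11106872558594), (30.94106101989746, 31.45037841796875), 81.76832580566406) [0.49239701 0.07495042 0.144     ]
[316 134  14  26 190]
slot mm ((491.28594970703125, 75.05572509765625), (5.647698402404785, 18.371639251708984), 72.7946548461914)
slot yaw -0.30029038
PCA yaw -0.285183513253912
edge [ 0.4365 -0.0417  0.14  ] [0.4472 0.1968 0.14  ] yaw -0.0449173561115368
edge [ 0.513  -0.0232  0.14  ] [0.5216 0.1716 0.14  ] yaw -0.04431964951400191
tool yaw 0.017941912207083854 tilt [0.00064441 0.00140023]
203 [ 5.45        0.10382673 -1.08976231]
204 [ 5.45        0.1037876  -1.02885555]
205 [ 5.45        0.10374841 -0.96784969]
206 [ 5.45        0.10370915 -0.90674448]
```

View pics/c6k.png

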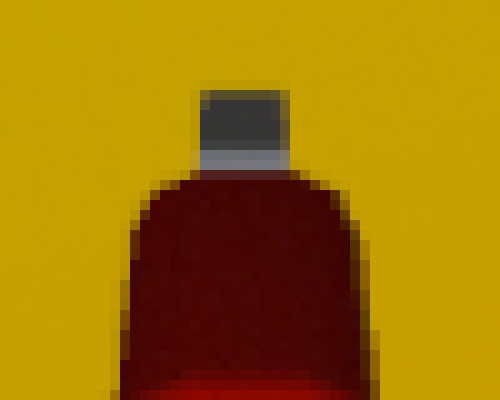

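```bash
cat > lock.py <<'E'
import sys
from h import *
n=sys.argv[1]
s=state();Rt=R(s['tool_rot']);i=imaging.camera_info('wrist');im=imaging.grab_frame('wrist')[:,:,::-1].copy()
s2=sensors.observe();print('after',s2['position'].round(4))
cv2.imwrite(f'pics/{n}.png',im)
print('cam in tool cm',Rt.T@(i['origin']-s['position'])*100)
h=cv2.cvtColor(im,cv2.COLOR_BGR2HSV);g=cv2.cvtColor(im,cv2.COLOR_BGR2GRAY)
u,v=np.round(proj(i,[.4916,.0755,.15])).astype(int);print('pred',u,v)
roi=np.zeros_like(g);cv2.circle(roi,(int(u),int(v)),26,1,-1)
m=((h[...,1]<80)&(roi>0)).astype(np.uint8)
m=cv2.morphologyEx(m,cv2.MORPH_OPEN,np.ones((5,5)))
cn,_=cv2.findContours(m,cv2.RETR_EXTERNAL,cv2.CHAIN_APPROX_NONE);c=max(cn,key=cv2.contourArea)
e=cv2.fitEllipse(c);print('collar',np.round(e[0],2),np.round(e[1],1),onz(i,*e[0],.150).round(4))
roi2=np.zeros_like(g);cv2.circle(roi2,(int(e[0][0]),int(e[0][1])),19,1,-1)
core=((h[...,1]>100)&(roi2>0)).astype(np.uint8)
cn,_=cv2.findContours(cv2.morphologyEx(core,cv2.MORPH_CLOSE,np.ones((15,15))),cv2.RETR_EXTERNAL,cv2.CHAIN_APPROX_NONE);c=max(cn,key=cv2.contourArea)
e2=cv2.fitEllipse(c);print('core',np.round(e2[0],2),onz(i,*e2[0],.144).round(4))
sl=((g<85)&(h[...,1]<120)&(roi2>0)).astype(np.uint8)
k,l,st,ce=cv2.connectedComponentsWithStats(sl);k=1+np.argmax(st[1:,4])
ys,xs=np.where(l==k);P=np.array([onz(i,x,y,.144)[:2] for x,y in zip(xs,ys)])
w,v=np.linalg.eigh(np.cov((P-P.mean(0)).T));print('slot PCA yaw',np.arctan(v[1,1]/v[0,1]),P.mean(0))
print('tool yaw',np.arctan2(Rt[1,1],Rt[0,1])-np.pi/2,'tilt',Rt[:2,0])
for row in (203,204,205): 
    o,dr=ray(i,324.5,row); ot=Rt.T@(o-s['position']);dt=Rt.T@dr; print(row,((ot+dt*(.0545-ot[0])/dt[0])*100).round(3))
E
python3 lock.py w7; python3 -c "
from h import *
state()"
```

```text
t 5.88 pos [0.5273 0.0756 0.2624] rot [1.122 1.569 1.139] F [ 0.37  0.21 -1.14] M [ 0.033 -0.016 -0.027] w 0.0093
after [0.5275 0.075  0.2626]
cam in tool cm [-13.52659779   0.09777251  -6.62017259]
pred 323 148
collar [323.81 147.91] [49.4 50.2] [0.4915 0.076  0.15  ]
core [323.81 148.01] [0.4923 0.0761 0.144 ]
slot PCA yaw -0.2779124365609335 [0.49108439 0.07622611]
tool yaw 0.017941912207083854 tilt [0.00064441 0.00140023]
203 [ 5.45   0.133 -1.09 ]
204 [ 5.45   0.133 -1.029]
205 [ 5.45   0.133 -0.968]
t 5.93 pos [0.5275 0.075  0.2626] rot [0.903 1.569 0.92 ] F [ 0.21  0.11 -0.51] M [-0.025 -0.006 -0.026] w 0.0093
```

Call:
arm_command(
  commands=[
    {"dx":0.5,"dy":0,"dz":-1,"twist":0.1},
    {"dx":1.5,"dy":0,"dz":-2,"twist":0.2},
    {"dx":3,"dy":0,"dz":-3,"twist":0.3},
    {"dx":4.5,"dy":0,"dz":-3.5,"twist":0.3},
    {"dx":4.7,"dy":0,"dz":-3.5,"twist":0.3},
    {"dx":4.7,"dy":0,"dz":-3.5,"twist":0.3},
    {"dx":4.7,"dy":0,"dz":-3.5,"twist":0.3},
  ],
)

```text
clock: 6.52
position: [0.4931, 0.074, 0.2161]
tool_rot: [1.115, 1.569, 0.831]
force: [0.5, -0.5, -0.0]
grip_width: 0.0092
```

```bash
cat > rel.py <<'E'
import sys
from h import *
s=state();Rt=R(s['tool_rot']);print(s['qpos'].round(3))
yaw=np.arctan2(Rt[1,1],Rt[0,1])-np.pi/2
key=s['position']+Rt@np.array([.0545,0,-.0012])
print('yaw',yaw.round(4),'tilt',Rt[:2,0].round(4),'tip',key.round(4),'to lock mouth (tool cm)',(Rt.T@(np.array([.491,.075,.15])-key)*100).round(3))
E
python3 rel.py
python3 - <<'E'
from h import *
im=imaging.grab_frame('wrist')[:,:,::-1];cv2.imwrite('pics/w8.png',im);cv2.imwrite('pics/c8.png',cv2.resize(im[120:320,230:430],None,fx=3,fy=3,interpolation=cv2.INTER_CUBIC))
a=imaging.grab_frame('side')[:,:,::-1];cv2.imwrite('pics/c8s.png',cv2.resize(a[130:230,210:330],None,fx=5,fy=5,interpolation=cv2.INTER_CUBIC))
E
python3 rel.py
```

```text
t 6.52 pos [0.4931 0.074  0.2161] rot [1.115 1.569 0.831] F [ 0.5  -0.46 -0.01] M [0.006 0.026 0.055] w 0.0092
[ 0.347  0.449 -0.804  1.924  0.398  0.933  0.638]
yaw -0.2835 tilt [0.0014 0.0015] tip [0.492  0.0744 0.1616] to lock mouth (tool cm) [ 1.158  0.027 -0.117]
t 6.62 pos [0.4932 0.0743 0.2162] rot [0.979 1.568 0.696] F [-0.07  0.2  -0.83] M [ 0.001  0.024 -0.031] w 0.009
[ 0.347  0.449 -0.804  1.924  0.399  0.933  0.637]
yaw -0.2835 tilt [0.0018 0.0015] tip [0.4921 0.0747 0.1617] to lock mouth (tool cm) [ 1.173 -0.004 -0.118]
```

View pics/c8.png

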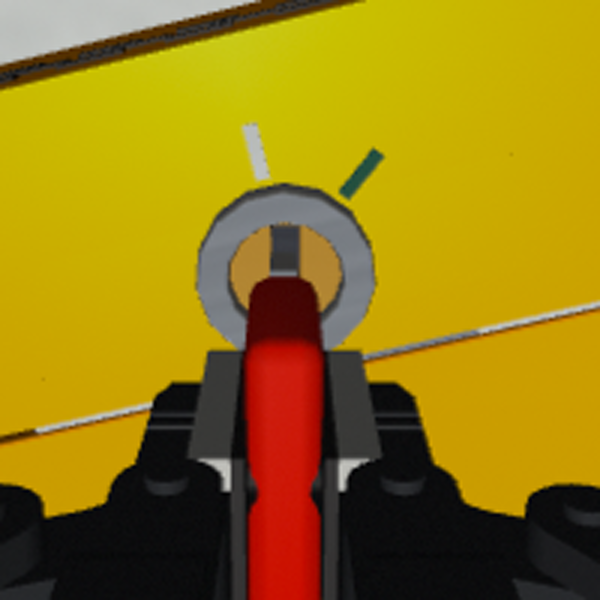

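View pics/c8s.png

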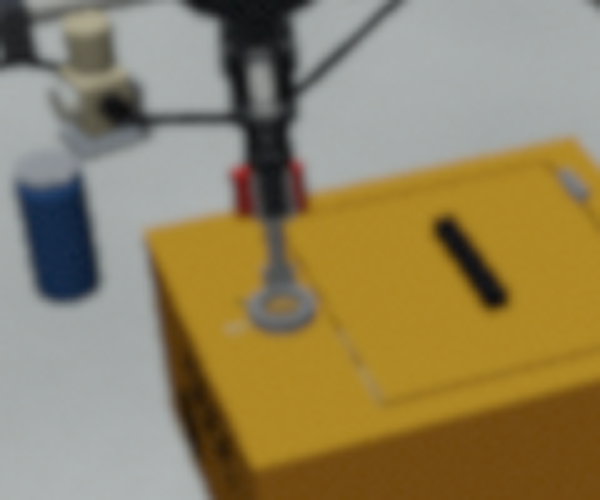

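Call:
arm_command(
  commands=[
    {"dx":0.5,"dy":0,"dz":-0.1,"twist":0},
    {"dx":1.0,"dy":0,"dz":-0.1,"twist":0},
    {"dx":1.4,"dy":0,"dz":-0.1,"twist":0},
    {"dx":1.6,"dy":0,"dz":-0.1,"twist":0},
    {"dx":1.6,"dy":0,"dz":-0.1,"twist":0},
    {"dx":1.6,"dy":0,"dz":-0.1,"twist":0},
  ],
)

```text
clock: 7.12
position: [0.4922, 0.0747, 0.2001]
tool_rot: [1.108, 1.569, 0.825]
force: [-0.0, -0.0, -0.9]
grip_width: 0.0093
```

```bash
python3 rel.py
```

```text
t 7.12 pos [0.4922 0.0747 0.2001] rot [1.108 1.569 0.825] F [-0.01 -0.04 -0.86] M [ 0.05   0.017 -0.003] w 0.0093
[ 0.333  0.469 -0.791  1.942  0.421  0.9    0.616]
yaw -0.2833 tilt [0.0015 0.0017] tip [0.4911 0.0751 0.1456] to lock mouth (tool cm) [-0.44  -0.013 -0.009]
```

Call:
arm_command(
  commands=[
    {"dx":0.08,"dy":0,"dz":0,"twist":0},
    {"dx":0.15,"dy":0,"dz":0,"twist":0},
    {"dx":0.22,"dy":0,"dz":0,"twist":0},
    {"dx":0.22,"dy":0,"dz":0,"twist":0},
  ],
)

```text
clock: 7.45
position: [0.4923, 0.0746, 0.1979]
tool_rot: [1.067, 1.568, 0.783]
force: [-0.5, 0.1, -1.3]
grip_width: 0.0092
```

Call:
arm_command(
  commands=[
    {"dx":0.1,"dy":0,"dz":0,"twist":0},
    {"dx":0.18,"dy":0,"dz":0,"twist":0},
    {"dx":0.25,"dy":0,"dz":0,"twist":0},
    {"dx":0.25,"dy":0,"dz":0,"twist":0},
  ],
)

```text
clock: 7.78
position: [0.4922, 0.0746, 0.1952]
tool_rot: [1.103, 1.569, 0.82]
force: [0.4, -1.1, -2.1]
grip_width: 0.0094
```

Call:
arm_command(
  commands=[
    {"dx":0.1,"dy":0,"dz":0,"twist":0},
    {"dx":0.2,"dy":0,"dz":0,"twist":0},
    {"dx":0.3,"dy":0,"dz":0,"twist":0},
    {"dx":0.35,"dy":0,"dz":0,"twist":0},
    {"dx":0.35,"dy":0,"dz":0,"twist":0},
  ],
)

```text
clock: 8.2
position: [0.4923, 0.0746, 0.1916]
tool_rot: [1.11, 1.569, 0.826]
force: [1.1, 0.3, -0.9]
grip_width: 0.0092
```

Call:
arm_command(
  commands=[
    {"dx":0.1,"dy":0,"dz":0,"twist":0},
    {"dx":0.2,"dy":0,"dz":0,"twist":0},
    {"dx":0.3,"dy":0,"dz":0,"twist":0},
    {"dx":0.35,"dy":0,"dz":0,"twist":0},
    {"dx":0.35,"dy":0,"dz":0,"twist":0},
  ],
)

```text
clock: 8.62
position: [0.4923, 0.0746, 0.188]
tool_rot: [1.145, 1.569, 0.862]
force: [0.4, -1.0, -0.8]
grip_width: 0.0094
```

Bit is in the slot; about 1.5 mm remains before the shoulder seats. Small steps from here.

Call:
arm_command(
  commands=[
    {"dx":0.05,"dy":0,"dz":0,"twist":0},
    {"dx":0.1,"dy":0,"dz":0,"twist":0},
    {"dx":0.12,"dy":0,"dz":0,"twist":0},
    {"dx":0.12,"dy":0,"dz":0,"twist":0},
  ],
)

```text
clock: 8.95
position: [0.4923, 0.0746, 0.1868]
tool_rot: [1.116, 1.569, 0.832]
force: [1.2, -0.5, -1.6]
grip_width: 0.009
```

Call:
arm_command(
  commands=[
    {"dx":0.03,"dy":0,"dz":0,"twist":0},
    {"dx":0.06,"dy":0,"dz":0,"twist":0},
    {"dx":0.06,"dy":0,"dz":0,"twist":0},
    {"dx":0.06,"dy":0,"dz":0,"twist":0},
  ],
)

```text
clock: 9.28
position: [0.4924, 0.0746, 0.1865]
tool_rot: [0.96, 1.568, 0.677]
force: [-0.0, -1.5, 7.8]
grip_width: 0.0093
```

Fz rose to 7.8 N at TCP z 0.1865. That puts the tip at 0.132, which is the fully home height. Now I turn clockwise about the key's axis with a light down-push.

Call:
arm_command(
  commands=[
    {"dx":0.02,"dy":0,"dz":0,"twist":0.04},
    {"dx":0.02,"dy":-0.01,"dz":0,"twist":0.08},
    {"dx":0.02,"dy":-0.015,"dz":0,"twist":0.12},
    {"dx":0.02,"dy":-0.02,"dz":0,"twist":0.16},
    {"dx":0.02,"dy":-0.025,"dz":0,"twist":0.2},
    {"dx":0.02,"dy":-0.025,"dz":0,"twist":0.2},
  ],
)

```text
clock: 9.78
position: [0.4925, 0.0745, 0.1866]
tool_rot: [0.997, 1.568, 0.512]
force: [-0.8, 0.0, 4.9]
grip_width: 0.0094
```

```bash
python3 rel.py
```

```text
t 9.78 pos [0.4925 0.0745 0.1866] rot [0.997 1.568 0.512] F [-0.82  0.02  4.92] M [-0.211  0.057  0.093] w 0.0094
[ 0.286  0.474 -0.728  1.957  0.412  0.86   0.424]
yaw -0.4852 tilt [0.0024 0.0013] tip [0.4915 0.0751 0.1321] to lock mouth (tool cm) [-1.791 -0.033 -0.037]
```

Call:
arm_command(
  commands=[
    {"dx":0.02,"dy":0,"dz":-0.01,"twist":0.04},
    {"dx":0.02,"dy":-0.01,"dz":-0.015,"twist":0.08},
    {"dx":0.02,"dy":-0.015,"dz":-0.02,"twist":0.12},
    {"dx":0.02,"dy":-0.02,"dz":-0.02,"twist":0.16},
    {"dx":0.02,"dy":-0.025,"dz":-0.02,"twist":0.2},
    {"dx":0.02,"dy":-0.03,"dz":-0.02,"twist":0.24},
    {"dx":0.02,"dy":-0.03,"dz":-0.02,"twist":0.28},
    {"dx":0.02,"dy":-0.03,"dz":-0.02,"twist":0.28},
  ],
)

```text
clock: 10.45
position: [0.4923, 0.0743, 0.1866]
tool_rot: [1.162, 1.568, 0.396]
force: [1.0, -1.3, 5.2]
grip_width: 0.0094
```

```bash
python3 rel.py
```

```text
t 10.45 pos [0.4923 0.0743 0.1866] rot [1.162 1.568 0.396] F [ 0.95 -1.27  5.24] M [-0.338 -0.08   0.076] w 0.0094
[ 0.237  0.457 -0.66   1.96   0.371  0.843  0.182]
yaw -0.7659 tilt [0.0029 0.0012] tip [0.4916 0.0752 0.1321] to lock mouth (tool cm) [-1.791 -0.054 -0.025]
```

Call:
arm_command(
  commands=[
    {"dx":0.02,"dy":0,"dz":0,"twist":0.04},
    {"dx":0.02,"dy":-0.01,"dz":-0.01,"twist":0.08},
    {"dx":0.02,"dy":-0.015,"dz":-0.01,"twist":0.12},
    {"dx":0.02,"dy":-0.02,"dz":-0.01,"twist":0.16},
    {"dx":0.02,"dy":-0.02,"dz":-0.01,"twist":0.16},
    {"dx":0.02,"dy":-0.02,"dz":-0.01,"twist":0.16},
  ],
)

```text
clock: 10.95
position: [0.4922, 0.0742, 0.1865]
tool_rot: [1.215, 1.567, 0.292]
force: [0.1, -0.3, 5.2]
grip_width: 0.0089
```

```bash
python3 rel.py;  python3 - <<'E'
from h import *
a=imaging.grab_frame('side')[:,:,::-1];cv2.imwrite('pics/c9s.png',cv2.resize(a[140:270,220:370],None,fx=4,fy=4,interpolation=cv2.INTER_CUBIC))
im=imaging.grab_frame('wrist')[:,:,::-1];cv2.imwrite('pics/w9.png',im)
E
```

```text
t 10.95 pos [0.4922 0.0742 0.1865] rot [1.215 1.567 0.292] F [ 0.15 -0.31  5.18] M [-0.328 -0.051  0.057] w 0.0089
[ 0.209  0.449 -0.621  1.962  0.348  0.834  0.045]
yaw -0.9236 tilt [0.0032 0.001 ] tip [0.4917 0.0752 0.132 ] to lock mouth (tool cm) [-1.796 -0.061 -0.018]
```

View pics/c9s.png

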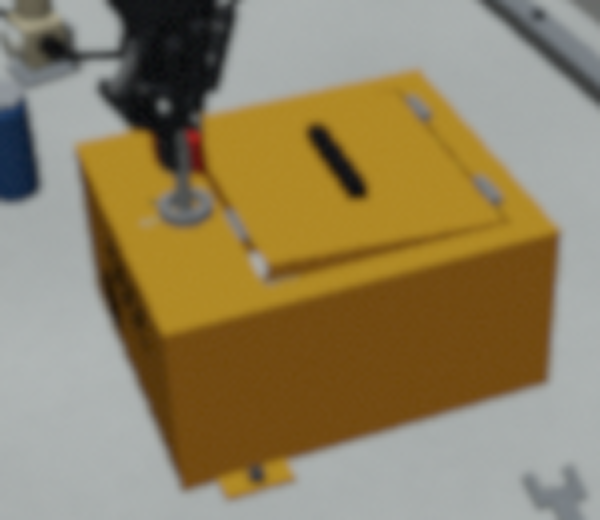

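View pics/w9.png

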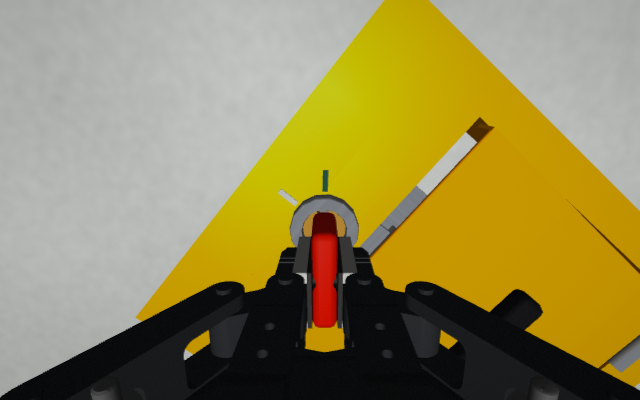

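The side view shows the hatch ajar, with its front edge raised and a gap at crop (260,265). In the wrist view the key points at the green mark (325,180). Releasing.

Call:
arm_command(
  commands=[
    {"dx":0,"dy":0,"dz":0,"twist":0},
    {"dx":0,"dy":0,"dz":0,"twist":0},
    {"dx":0,"dy":0,"dz":0,"twist":0},
    {"dx":0,"dy":0,"dz":0,"twist":0},
    {"dx":0,"dy":0,"dz":0,"twist":0},
    {"dx":0,"dy":0,"dz":0,"twist":0},
    {"dx":0,"dy":0,"dz":0,"twist":0},
    {"dx":0,"dy":0,"dz":0,"twist":0},
  ],
  grip=-0.1,
  squeeze=20,
)

```text
clock: 11.72
position: [0.4922, 0.0742, 0.1865]
tool_rot: [1.252, 1.568, 0.329]
force: [-0.3, 1.0, 0.5]
grip_width: 0.0467
```

Call:
arm_command(
  commands=[
    {"dx":-0.5,"dy":0,"dz":0,"twist":0},
    {"dx":-1.5,"dy":0,"dz":0,"twist":0},
    {"dx":-3,"dy":0,"dz":0,"twist":0},
    {"dx":-5,"dy":0,"dz":0,"twist":0},
    {"dx":-8,"dy":0,"dz":0,"twist":0},
    {"dx":-11,"dy":0,"dz":0,"twist":0},
    {"dx":-13,"dy":0,"dz":2,"twist":0},
    {"dx":-13,"dy":0,"dz":4,"twist":0},
    {"dx":-13,"dy":0,"dz":4,"twist":0},
    {"dx":-13,"dy":0,"dz":4,"twist":0},
  ],
)

```text
clock: 12.55
position: [0.5161, 0.0416, 0.3172]
tool_rot: [1.235, 1.567, 0.311]
force: [0.2, 0.7, 0.4]
grip_width: 0.0472
```

```bash
python3 look.py w10 0.208;  python3 - <<'E'
from h import *
i=imaging.camera_info('side')
a=imaging.grab_frame('side')[:,:,::-1];cv2.imwrite('pics/side10.png',a);cv2.imwrite('pics/c10s.png',cv2.resize(a[140:270,220:370],None,fx=4,fy=4,interpolation=cv2.INTER_CUBIC))
m,bl=redblobs(a[:,:,::-1].copy())
for s,c in bl: print(s,c)
print('expected handle centre/top/bottom px',proj(i,[.491,.075,.193]),proj(i,[.491,.075,.208]),proj(i,[.491,.075,.178]))
t=imaging.grab_frame('top')[:,:,::-1];cv2.imwrite('pics/top10.png',t)
E
```

```text
t 12.55 pos [0.5161 0.0416 0.3172] rot [1.235 1.567 0.311] F [0.24 0.72 0.35] M [0.033 0.041 0.034] w 0.0472
[ 0.323  0.324 -0.661  1.758  0.218  1.13   0.241]
[324.5 139. ] [54. 13.] 90.0 (318, 112, 14, 55) at z 0.208 [0.491  0.0776 0.208 ]
[[0.4761, 0.0898], [0.4834, 0.0953], [0.5066, 0.0649], [0.499, 0.0592]]
[258 172  12  10  81] [264.18518519 176.34567901]
[316 317  21  27 268] [326.22014925 329.95895522]
expected handle centre/top/bottom px [264.17038013 176.79853191] [263.6740994  172.05636122] [264.65774554 181.45551304]
```

View pics/w10.png

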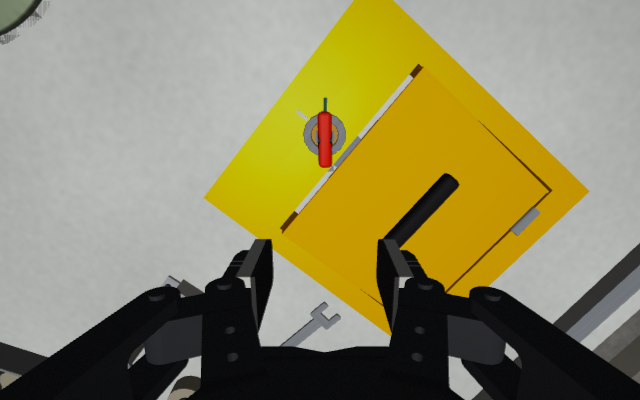

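View pics/c10s.png

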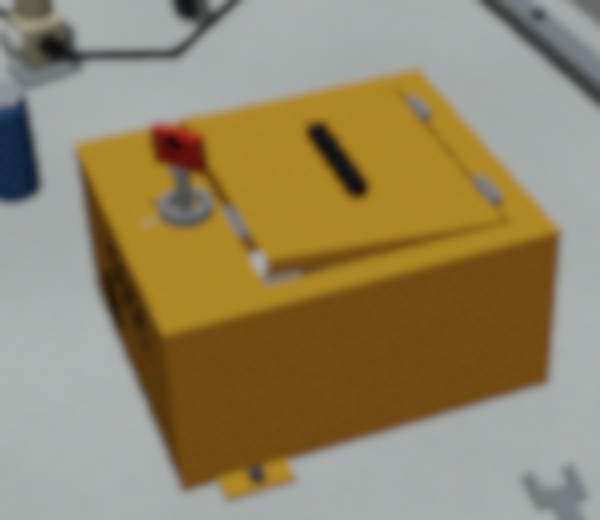

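View pics/side10.png

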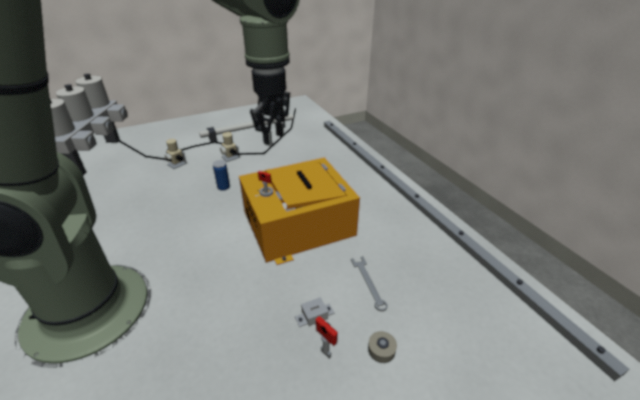

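The key stands upright in the lock. Its handle centre is at pixel (264.2,176.3) against (264.2,176.8) expected for fully home. The hatch is ajar, the bystanders and decoy are where they were, and the gripper is clear.

```bash
python3 -c "
from workcell import order
print(order.job_done())"
```

```text
the job is handed in; nothing more can be done
None
```

The job is done and handed in at about 12.7 s of the 64 s allowed: the key is fully home in the lock and the guard's hatch has sprung ajar.

- **Key taken:** I took the smaller key, the one in the dock, and lifted it straight up. I left the larger look-alike alone.
- **Insertion:** I read the slot angle in the wrist view, about 0.28 rad clockwise of world x (0.24 rad from the guard's axis). The bit dropped in at the first try. The push read 7.8 N when the shoulder seated, at the height expected for fully home.
- **Turn:** After that I turned it clockwise to about 0.88 rad from the guard's axis. The moment about the key's axis read 0.06–0.09 N m and the push about 5 N.
- **Last checks:**
  - The hatch's front edge is visibly raised.
  - The key's handle is within 0.5 px of the fully home position in the side view.
  - The gripper is open, clear of everything and reads about zero force.
  - The spanner, roller, oil can and larger key look unmoved.

Two things did not go to plan. One twist-only move call was refused before it ran, and I resent it with all the fields. The wrist camera's reported position was about 1 mm off the arm's in y, which I corrected for.

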